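Turn round the serving spoon that was put away backwards

ROBOT

A 6-joint arm with a two-finger parallel gripper is mounted at the origin on the work surface. World frame = base frame: x ahead of the robot, y to its left, z up, the work surface at z = 0. Lengths are in m, angles in rad, forces in N, time in s.
With the tool pointing down it reaches from about 0.35 to 0.775 m from the base axis. Payload 7.3 kg.
Tool frame: the origin (TCP) lies between the finger pads; the fingertips stand 11 mm ahead of it and the grasp point (between the pads) lies 8 mm behind it; z points along the fingers, x is the direction in which the jaws open and shut, and the axes are right-handed (so a half turn about z gives the same grasp; the last joint's range is limited). The gripper opens to 92 mm and grips with 3 to 60 N. Pads are 19 mm wide; open, the fingers measure 130 mm over their backs; the gripper's body (75 mm by 190 mm) begins 47 mm behind the grasp point.
Start: joints at [1.063, 0.342, 1.524, -0, 1.275, -0.146], TCP at [0.186, 0.491, 0.238] pointing down, gripper open.
Joint ranges: [-2.53, 2.53], [-0.77, 2.02], [0.04, 2.7], [-1, 4.14], [0.28, 2.66], [-3.11, 3.11]. Speed limits (rad/s): [2.57, 2.57, 3.14, 3.14, 3.14, 3.14].

INTERFACE

Orientations are given as a unit quaternion [w, x, y, z].
In Python, from rig import ctrl gives the robot as it stands. The module is installed in compiled form; this text tells all that it offers.
- The arm moves only by the shell command python3 -m crank 'ROWS' [FORCE]. ROWS is JSON, one flat list of numbers, 5 for each row, row after row: the opening in per cent of the stroke, from 0 (shut) to 100 (fully open), then the shift along the tool's x, y, z in units of 400 mm (1.0 is 400 mm), then the turn about the tool's z in units of 90 degrees (1.0 is 90 degrees). A call has 1 to 5 rows; each row is the pose to reach, as a shift and turn from the pose measured when the call began, along the tool's axes at that moment; what a row does not reach only later rows make up. A row lasts 1/12 s, in which the tool goes at most 41.7 mm and 7.16 degrees, less where a joint would pass 70% of its speed; a pose out of reach is approached as far as the arm can. A call with a number of a shift or a turn outside -1 to 1 is refused whole. A call with a gripper value outside its range is refused whole. The fingers move at their own pace and stop on an object; FORCE is the grip in N (left out, the last holds). Time passes only in rows, so rows that repeat a pose let the fingers close. It gives the time, the measured TCP pose, the force and the opening at its end, in the units of the state.
- ctrl.get_obs(): the state, without advancing time (a new reading comes with each control period).
- ctrl.capture(name): name is "scene" or "top" or "wrist"; returns the picture (400x640x3 uint8, red, green, blue); there is no depth.
- ctrl.camera_params(name): a dict with "fx", "fy", "cx", "cy" (pixels), "R" (3x3) and "t" (3): a world point X has camera coordinates R X + t; the wrist camera has in their place "mount" (4x4, takes a point from camera to tool coordinates, whose origin is the TCP and whose axes are the tool frame's). Camera axes: x right, y down, z forward; pixel columns grow to the right and rows downward; lengths in m; the calibration is good to about 2 mm. The wrist camera is an equidistant fisheye: a pixel r from the principal point sees the ray r / f radians off the axis. A picture is of the moment at which its call begins: read the wrist's pose just before it. camera_params takes no time and is no camera call.
- ctrl.sign_off(): hands the job in, once; it reports no verdict.
The state is a dict: "time_s": time; "joint_positions": joint angles; "joint_vel": joint speeds; "effort": joint torques, N m; "tool_pos": TCP position; "tool_rot": TCP orientation; "ft_force": force on the tool from outside, world axes, zero at the start; "moment": the same for the moment, N m; "gripper_width": finger opening in m.
Only numpy, scipy, OpenCV 4.12 (cv2) and the standard library are available. Lean on these libraries where they do the work, as an engineer would, in place of code of your own. Each camera call takes 0.05 s, during which the arm holds its last target.

TASK

One of the two serving spoons under the low yellow shelf has been put away backwards, with its bowl sticking out at the front. Pull it out clear of the shelf, lay it flat on the bare worktop and let go of it, then slide it back into the bay it came from bowl first and bowl upwards, so that the whole bowl is under cover and the handle sticks out at the front for the cook to take. Leave everything else where it stands.

Things in the scene. Friction and masses are not known exactly. Their poses are not given: they have to be found in the camera images.
- shelf: Low yellow wooden riser shelf, bolted down. 342 mm wide (y), 172 deep (x), 60 high; roof 15 mm thick, 45 mm free beneath; tools lie on the worktop under it. Three bays open at the front, 98 mm wide, 154 deep, between 12 mm dividers flush with the roof's front edge. Origin: on the worktop below the middle of that edge; x runs inwards (within 0.15 rad of away from the robot), y left, z up.
- bay0 (a point): Middle of the mouth of the right-hand bay (y = -110 mm on the shelf), on the worktop below the roof's front edge; axes as the shelf's. Canister, cup and timer dial stand on the roof, 60 mm and more behind its front edge, up to 152 mm above the worktop.
- bay1 (a point): Middle of the mouth of the middle bay (y = 0), as bay0.
- bay2 (a point): Middle of the mouth of the left-hand bay (y = +110 mm), as bay0.
- spoon: The spoon to turn round: cast aluminium, about 140 g, 190 mm long, loose. It starts in any one of the bays, 73 to 87 mm of its bowl end sticking out in front. Origin: middle of its length, on its underside; x runs from handle to bowl, z up out of the bowl. Bowl's tip at x = +95 mm. It balances near x = +10 mm (within 15 mm). Lying, it rests on the bowl's foot and the handle's end.
- spoon_bowl (a point): Centre of that spoon's bowl, at x = +66 mm on the spoon, 11 mm above its underside. The bowl is round, 58 mm across at the rim, 22 mm high, with steep walls (54 mm across at 10 mm up) and a flat foot 32 mm across.
- spoon_end (a point): End of that spoon's handle, at x = -95 mm, 5 mm above its underside. The handle runs from the bowl to here, 14 mm wide by the bowl, 16 mm from x = 0 to -60 mm, 19 mm at the end; it is 9 mm thick and arched: its middle line is 17 mm up at the bowl, 19 at x = 0, 15 at x = -60 mm, and comes down to the worktop at the end.
- other_spoon: The other serving spoon, same shape, size and frame, loose; it lies properly in another bay with its bowl inside and 73 to 87 mm of handle sticking out. Leave alone.
- brush: Brush with a 55 by 50 mm head with black silicone ribs and a wooden handle, 190 mm long, 24 mm high, same frame as the spoons (head at +x); it lies in the remaining bay with 73 to 87 mm of handle sticking out. Leave alone.
- canister: Stainless canister with a clip-on lid, 86 mm across, 92 mm high, loose on the shelf's roof. Origin: centre of its underside. Leave alone.
- cup: Green ceramic cup, 72 mm across, 75 mm high, loose on the shelf's roof. Origin: centre of its underside. Leave alone.
- jar: Jar with a cap, 70 mm across, 110 mm high, loose on the worktop to the left. Origin: centre of its underside. Leave alone.
- bowl: Small steel bowl, 120 mm across, 50 mm high, loose on the worktop to the right. Origin: centre of its underside. Leave alone.
There are look-alikes about, which are no part of the job. Leave any green look-alike of the spoon alone.

How it is judged:
On the way:
1. the spoon lies flat on the worktop, clear of the shelf, let go and at rest ((x of spoon_bowl in the frame of shelf below 0 m or y of spoon_bowl in the frame of shelf above 0.175 m or y of spoon_bowl in the frame of shelf below -0.175 m) and (x of spoon_end in the frame of shelf below 0 m or y of spoon_end in the frame of shelf above 0.175 m or y of spoon_end in the frame of shelf below -0.175 m) and (x of spoon in the frame of shelf below 0 m or y of spoon in the frame of shelf above 0.175 m or y of spoon in the frame of shelf below -0.175 m) and contact force between the fingers and spoon below 0.3 N and linear speed of spoon below 0.03 m/s and angular speed of spoon below 0.3 rad/s and angle between spoon's own z axis and vertical below 0.2 rad and height (world z) of spoon below 0.012 m), for 0.2 s.
At the end, for the whole second after the job is handed in: The spoon lies flat (within 0.2 rad), bowl up, still and let go, in the bay it came from (middle within 85 mm of its start), on the worktop, its bowl's centre at least 28 mm behind the roof's front edge and its handle's end at least 30 mm in front of that edge (x of spoon_bowl in the frame of shelf above 0.028 m and x of spoon_end in the frame of shelf below -0.03 m and distance of spoon from where it was at the start of the episode below 0.085 m and y of spoon_bowl in the frame of shelf between -0.159 and 0.159 m and contact force between the fingers and spoon below 0.3 N and linear speed of spoon below 0.03 m/s and angular speed of spoon below 0.3 rad/s and angle between spoon's own z axis and vertical below 0.2 rad and height (world z) of spoon below 0.012 m); the robot touches nothing.
It fails at once if the other spoon or the brush is shifted by more than 30 mm (distance of any of other_spoon, brush from where it was at the start of the episode above 0.03 m).
It fails at once if the canister or the cup is shifted by more than 30 mm (distance of any of canister, cup from where it was at the start of the episode above 0.03 m).
It fails at once if the jar or the steel bowl is shifted by more than 30 mm (distance of any of jar, bowl from where it was at the start of the episode above 0.03 m).
It fails at once if the canister, cup or jar is tipped over (angle between any of canister, cup, jar's own z axis and vertical above 0.5 rad).
It also fails if it takes over 64 s, if anything falls off the work surface, if the arm or the gripper's body presses on something with over 40 N, if the wrist force passes 120 N, or if a joint passes its speed limit or range.

## Working session

There is one attempt and no reset: what is moved stays moved. The work goes in short steps, Python scripts to look and compute and a shell command to move; the robot and the scene stay as the last step left them, time stands still between calls to the robot, and variables do not carry over. Pictures are saved under pics/ and viewed, and the job is handed in when it is done.

```bash
mkdir -p pics; ls; python3 - <<'E'
from rig import ctrl
import cv2
o=ctrl.get_obs()
for k,v in o.items(): print(k,v)
for n in ("scene","top","wrist"):
    im=ctrl.capture(n); cv2.imwrite(f"pics/{n}0.png",im[:,:,::-1])
    p=ctrl.camera_params(n); print(n,p)
E
```

```text
pics
time_s 0.0
joint_positions [ 1.06300717e+00  3.42736662e-01  1.52502297e+00 -2.18536737e-05
  1.27541495e+00 -1.45991304e-01]
joint_vel [-4.15163047e-04  3.75691888e-05  1.94322797e-03 -2.04672161e-03
 -2.41264724e-04  5.35617389e-04]
effort [ 1.17484367e-03 -4.31249464e+01 -2.44212914e+01  7.18196877e-02
  5.59981016e-02 -1.49091438e-04]
tool_pos [0.18561185 0.49066719 0.23703565]
tool_rot [ 3.59462224e-04  8.22784741e-01  5.68352571e-01 -7.04645698e-04]
ft_force [ 0.40722361 -0.16304815  0.26663362]
moment [ 0.02955778 -0.00032689 -0.02968825]
gripper_width 0.09176352789703264
scene {'fx': 424.7837215572399, 'fy': 424.7837215572399, 'cx': 318.97747165640754, 'cy': 199.40505864746785, 'R': array([[ 0.13622049,  0.99067417, -0.00294443],
       [ 0.61272397, -0.08658601, -0.78553943],
       [-0.77846857,  0.10520245, -0.61880459]]), 't': array([-0.04990539, -0.21927574,  1.47783337])}
top {'fx': 508.4917703786007, 'fy': 508.4917703786007, 'cx': 314.4761514209859, 'cy': 200.42493371945574, 'R': array([[-0.00326959, -0.99996844,  0.00724071],
       [-0.98834915,  0.00212961, -0.15218877],
       [ 0.15216854, -0.00765394, -0.98832492]]), 't': array([-0.01434099,  0.48032678,  1.2242339 ])}
wrist {'fx': 309.70691628693146, 'fy': 309.70691628693146, 'cx': 320.34366828050463, 'cy': 198.04624771583605, 'mount': array([[ 9.99998850e-01, -3.48066390e-04, -1.47597447e-03,
        -8.37774606e-04],
       [ 7.03281861e-04,  9.68751162e-01,  2.48033648e-01,
        -6.71405859e-02],
       [ 1.34351980e-03, -2.48034401e-01,  9.68750293e-01,
        -1.47693508e-01],
       [ 0.00000000e+00,  0.00000000e+00,  0.00000000e+00,
         1.00000000e+00]])}
```

View pics/scene0.png

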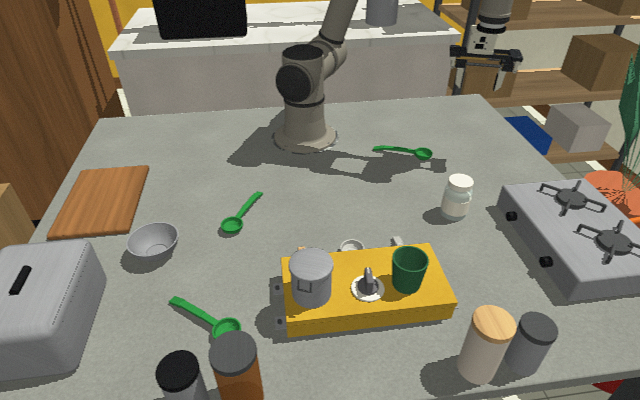

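View pics/top0.png

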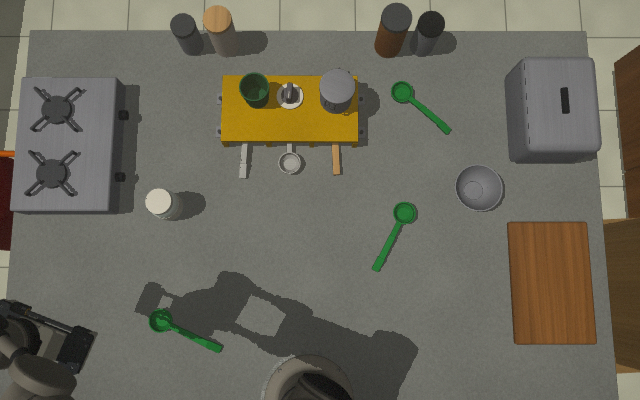

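View pics/wrist0.png

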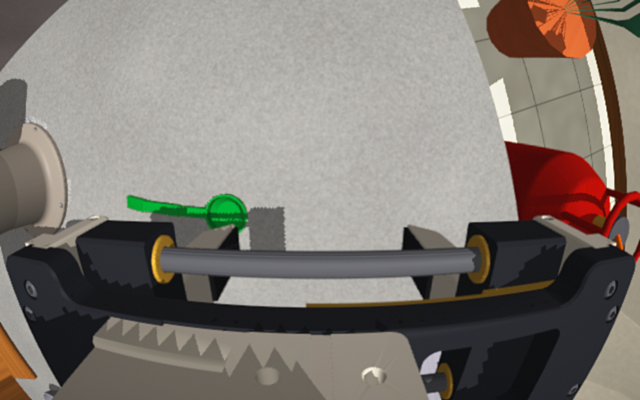

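```bash
cat > h.py <<'E'
import numpy as np, cv2
from rig import ctrl
from scipy.spatial.transform import Rotation as Rn
def wpose():
    o=ctrl.get_obs(); q=o["tool_rot"]; R=Rn.from_quat([q[1],q[2],q[3],q[0]]).as_matrix()
    return R,np.array(o["tool_pos"])
def ray(n,u,v,pose=None):
    p=ctrl.camera_params(n); x=(u-p["cx"])/p["fx"]; y=(v-p["cy"])/p["fy"]
    if n!="wrist":
        R=p["R"];t=p["t"]; return -R.T@t, R.T@np.array([x,y,1.])
    th=np.hypot(x,y); d=np.array([x,y,0])/max(th,1e-9)*np.sin(th)+np.array([0,0,np.cos(th)])
    M=p["mount"]; R,t=pose
    return R@M[:3,3]+t, R@(M[:3,:3]@d)
def at(n,u,v,z,pose=None):
    c,d=ray(n,u,v,pose); return c+d*(z-c[2])/d[2]
def tri(*rs):
    A=0;b=0
    for c,d in rs:
        d=d/np.linalg.norm(d);P=np.eye(3)-np.outer(d,d);A=A+P;b=b+P@c
    X=np.linalg.solve(A,b)
    return X,[np.linalg.norm((np.eye(3)-np.outer(d,d)/(d@d))@(X-c)) for c,d in rs]
def crop(im,u0,v0,w,h,s,name):
    c=im[v0:v0+h,u0:u0+w]; c=cv2.resize(c,None,fx=s,fy=s,interpolation=cv2.INTER_CUBIC)
    cv2.imwrite(name,c)
E
python3 - <<'E'
import cv2
from h import crop
a=cv2.imread("pics/top0.png");b=cv2.imread("pics/scene0.png")
crop(a,215,65,160,120,5,"pics/topc.png")
crop(b,270,220,200,120,4,"pics/scc.png")
E
```

```text
(no output)
```

View pics/topc.png

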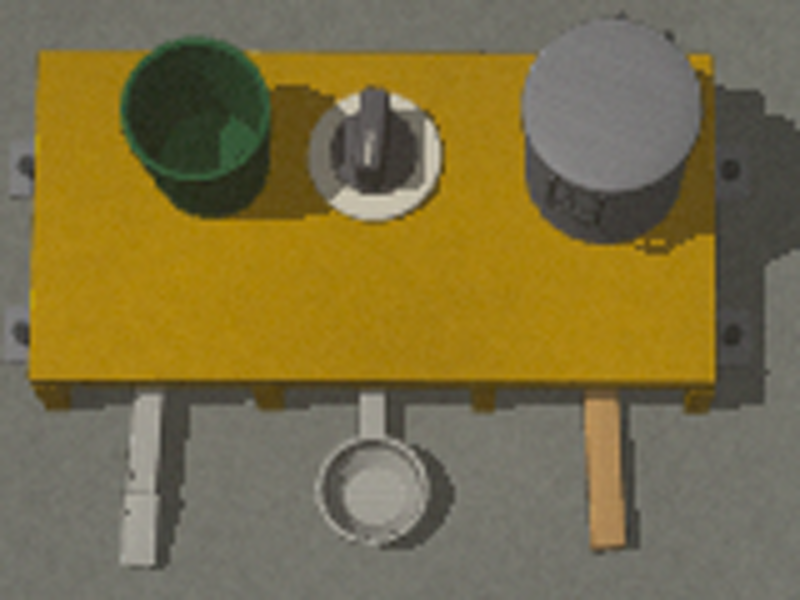

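View pics/scc.png

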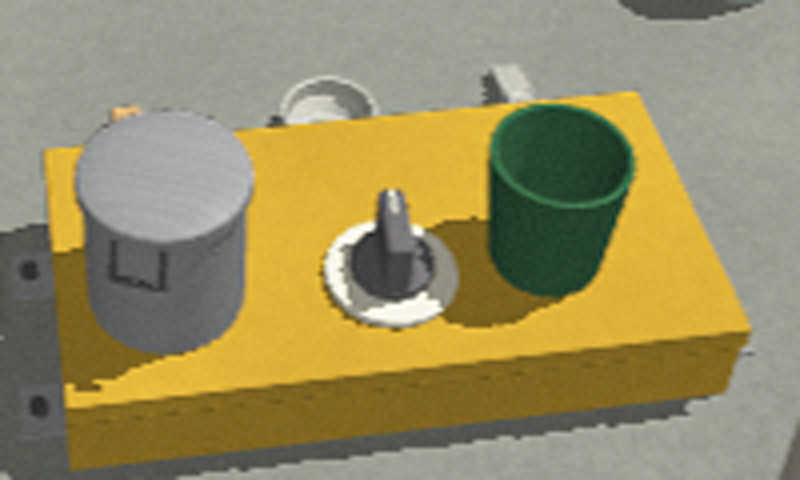

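```bash
python3 - <<'E'
from h import *
np.set_printoptions(precision=4,suppress=True)
L=at("top",221,141.2,.06);Rr=at("top",358.2,141.2,.06)
print("front edge",L,Rr,np.linalg.norm(L-Rr))
# scene: roof front edge corners (crop 640,93)->430,243.2 ; (45,150)->281.2,257.5
Ls=at("scene",430,243.2,.06);Rs=at("scene",281.2,257.5,.06); print("scene",Ls,Rs)
print("tri L",tri(ray("top",221,141.2),ray("scene",430,243.2)));print("tri R",tri(ray("top",358.2,141.2),ray("scene",281.2,257.5)))
print("rim", at("top",289.7,163.2,.022), tri(ray("top",289.7,163.2),ray("scene",352.3,246)))
print("tip",at("top",289.7,174,.02),"handle at edge",at("top",289.6,145,.02))
print("otherend",at("top",243,178,.006),"brush end",at("top",336.6,174.5,.006))
for n,u,v in(("jar",161,205),("bowl",480,190),("gsp",404,212),("gspend",377,270),("g2",160,322),("g2e",221,349)): print(n,at("top",u,v,.02))
E
```

```text
front edge [0.6255 0.2154 0.06  ] [ 0.6251 -0.1244  0.06  ] 0.3397848035169773
scene [0.6298 0.2208 0.06  ] [ 0.6275 -0.1201  0.06  ]
tri L (array([0.6272, 0.2189, 0.0573]), [np.float64(0.0030752913631240356), np.float64(0.0030752913631241314)])
tri R (array([ 0.6257, -0.1223,  0.0584]), [np.float64(0.0022411377926869216), np.float64(0.0022411377926869064)])
rim [0.5783 0.0468 0.022 ] (array([0.5782, 0.0491, 0.0242]), [np.float64(0.0024262033849877175), np.float64(0.0024262033849876833)])
tip [0.5507 0.0468 0.02  ] handle at edge [0.6263 0.0473 0.02  ]
otherend [0.5434 0.1666 0.006 ] brush end [ 0.5521 -0.0728  0.006 ]
jar [0.4721 0.3686 0.02  ]
bowl [ 0.5086 -0.4342  0.02  ]
gsp [ 0.453  -0.2402  0.02  ]
gspend [ 0.3091 -0.1693  0.02  ]
g2 [0.1861 0.3589 0.02  ]
g2e [0.1223 0.21   0.02  ]
```

```bash
cat >> h.py <<'E'
def go(x,y,z,yaw=None):
    R,t=wpose(); d=R.T@(np.array([x,y,z])-t)/.4
    yw=np.degrees(np.arctan2(R[1,0],R[0,0])); tr=0 if yaw is None else -(yaw-yw)/90
    o=ctrl.get_obs()
    print("t",round(o["time_s"],2),"pos",t.round(4),"yaw",round(yw,2),"zax",R[:,2].round(3),"F",np.round(o["ft_force"],1),"w",round(o["gripper_width"],4))
    print("shift",d.round(3),"turn",round(tr,3),"rows>=",round(np.linalg.norm(d)*.4/.0417,1))
E
python3 -m crank '[100,-0.26,0.5,0,-0.23, 100,-0.26,0.5,0,-0.23, 100,-0.26,0.5,0,-0.23, 100,-0.26,0.5,0,-0.23, 100,-0.26,0.5,0,-0.23]' 30
python3 -c "from h import *;go(.5,.05,.2,90)"
```

```text
time_s: 0.57
tool_pos: [0.3158, 0.3447, 0.2372]
tool_rot: [0.0, 0.706, 0.708, -0.001]
ft_force: [1.4, 0.8, 0.0]
gripper_width: 0.092
t 0.57 pos [0.3158 0.3447 0.2372] yaw 90.15 zax [-0.001 -0.001 -1.   ] F [1.4 0.8 0. ] w 0.092
shift [-0.738  0.459  0.094] turn 0.002 rows>= 8.4
```

```bash

python3 -m crank '[100,-0.74,0.46,0.09,0, 100,-0.74,0.46,0.09,0, 100,-0.74,0.46,0.09,0, 100,-0.74,0.46,0.09,0, 100,-0.74,0.46,0.09,0]' >/dev/null
python3 -m crank '[100,-0.3,0.19,0.03,0, 100,-0.3,0.19,0.03,0, 100,-0.3,0.19,0.03,0, 100,-0.3,0.19,0.03,0, 100,-0.3,0.19,0.03,0]'
python3 - <<'E'
from h import *
go(.578,.048,.013,90)
np.save("p1.npy",np.array([0])); R,t=wpose(); np.savez("w1.npz",R=R,t=t)
im=ctrl.capture("wrist")[:,:,::-1]; cv2.imwrite("pics/w1.png",im)
E
```

```text
time_s: 1.4
tool_pos: [0.5035, 0.0448, 0.203]
tool_rot: [0.0, 0.708, 0.706, -0.001]
ft_force: [0.6, 0.3, 0.2]
gripper_width: 0.0914
t 1.4 pos [0.5035 0.0448 0.203 ] yaw 89.88 zax [-0.001 -0.002 -1.   ] F [0.6 0.3 0.2] w 0.0914
shift [0.009 0.187 0.475] turn -0.001 rows>= 4.9
```

View pics/w1.png

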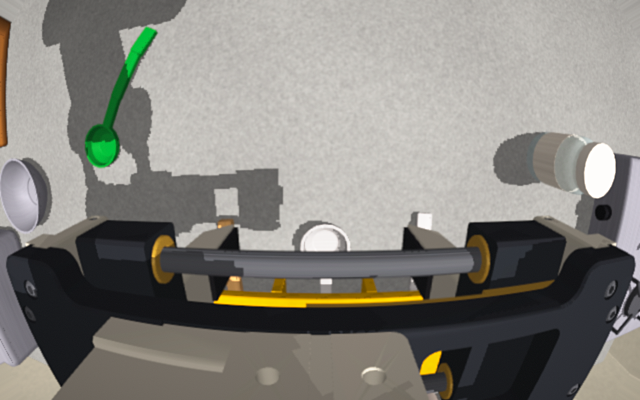

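The picture shows the aluminium bowl rim at about (325,240) between the open fingers. The brush handle is at (226,223), the other spoon's handle at (425,219) and a green look-alike at (102,145). The candidates, in top-image pixels, are the grey spoon bowl out in front at (290,163), the grey handle end at (243,178) and the green spoons at (404,212), (160,322) and (402,92). Only (290,163) is an aluminium spoon with its bowl outside.

```bash
python3 - <<'E'
from h import *
w=np.load("w1.npz"); P=(w["R"],w["t"])
im=cv2.imread("pics/w1.png"); crop(im,220,190,220,110,3.6,"pics/w1c.png")
E
```

```text
(no output)
```

View pics/w1c.png

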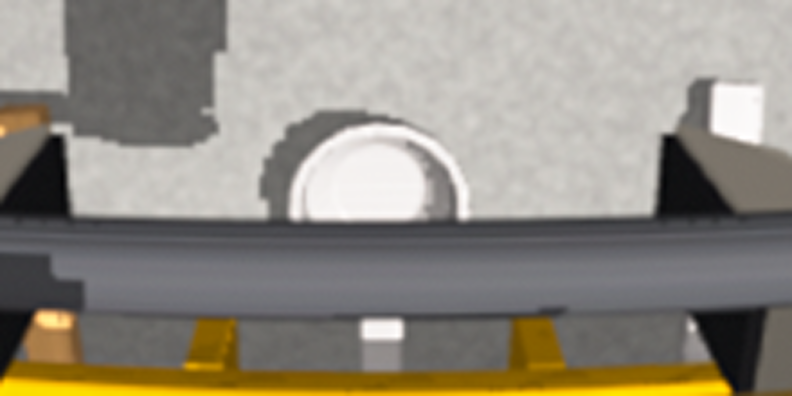

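The crop shows a plain grey metal bowl, rim centre near (325,247), with its stem at (326,282) running under the roof between two dividers. That is the spoon in the middle bay.

```bash
python3 - <<'E'
from h import *
np.set_printoptions(precision=4,suppress=True)
w=np.load("w1.npz"); P=(w["R"],w["t"])
for n,u,v,z in(("L",300.6,249,.022),("R",349.7,249,.022),("tip",325.3,224.2,.022),("stem",326,281.7,.022),("div r",278.9,284,.045),("div l",369.4,284,.045),("edge",326,292,.06)): print(n,at("wrist",u,v,z,P))
print(tri(ray("wrist",325.3,224.2,P),ray("top",289.7,174)))
E
```

```text
L [0.5806 0.0204 0.022 ]
R [0.5808 0.0772 0.022 ]
tip [0.5502 0.0489 0.022 ]
stem [0.6242 0.0499 0.022 ]
div r [ 0.6147 -0.0039  0.045 ]
div l [0.615 0.099 0.045]
edge [0.6156 0.0494 0.06  ]
(array([0.5514, 0.0479, 0.0177]), [np.float64(0.001062440261170579), np.float64(0.001062440261170526)])
```

```bash
python3 -m crank '[100,0.01,0.18,0.3,0, 100,0.01,0.18,0.3,0, 100,0.01,0.18,0.3,0, 100,0.01,0.18,0.3,0, 100,0.01,0.18,0.3,0]' >/dev/null
python3 -c "from h import *;go(.576,.0485,.014,90)"
```

```text
t 1.87 pos [0.5724 0.052  0.079 ] yaw 90.01 zax [-0.009 -0.    -1.   ] F [-0.9 -0.4  0.6] w 0.092
shift [-0.009  0.011  0.162] turn 0.0 rows>= 1.6
```

```bash
python3 -m crank '[100,-0.009,0.011,0.09,0, 100,-0.009,0.011,0.13,0, 100,-0.009,0.011,0.16,0, 100,-0.009,0.011,0.16,0, 100,-0.009,0.011,0.16,0]' >/dev/null
python3 -c "from h import *;go(.576,.0485,.014,90)"
```

```text
t 2.28 pos [0.5762 0.049  0.0161] yaw 90.05 zax [-0.008 -0.    -1.   ] F [-0.6  0.3  0.3] w 0.0915
shift [-0.001 -0.     0.005] turn 0.001 rows>= 0.1
```

```bash
python3 -m crank '[40,0,0,0.004,0, 40,0,0,0.004,0, 40,0,0,0.004,0, 40,0,0,0.004,0, 40,0,0,0.004,0]' 20
python3 -m crank '[40,0,0,0,0, 40,0,0,0,0, 40,0,0,0,0, 40,0,0,0,0]' 20
```

```text
time_s: 2.7
tool_pos: [0.5765, 0.049, 0.0151]
tool_rot: [-0.002, 0.707, 0.707, -0.003]
ft_force: [-0.4, -0.7, 0.2]
gripper_width: 0.0633
time_s: 3.03
tool_pos: [0.5765, 0.049, 0.0152]
tool_rot: [-0.002, 0.707, 0.707, -0.003]
ft_force: [0.3, 0.5, 1.9]
gripper_width: 0.0563
```

```bash
python3 -m crank '[40,0,-0.05,0,0, 40,0,-0.1,0,0, 40,0,-0.15,0,0, 40,0,-0.2,0,0, 40,0,-0.2,0,0]'
python3 -m crank '[40,0,-0.06,0,0, 40,0,-0.12,0,0, 40,0,-0.18,0,0, 40,0,-0.22,0,0, 40,0,-0.22,0,0]'
python3 - <<'E'
from h import *
go(.412,.049,.015,90)
im=ctrl.capture("top")[:,:,::-1]; cv2.imwrite("pics/t2.png",im); crop(im,200,110,200,150,4,"pics/t2c.png")
E
```

```text
time_s: 3.45
tool_pos: [0.4921, 0.0491, 0.0153]
tool_rot: [-0.005, 0.707, 0.707, -0.005]
ft_force: [-0.6, -0.2, -1.5]
gripper_width: 0.0566
time_s: 3.87
tool_pos: [0.4007, 0.0493, 0.0162]
tool_rot: [-0.006, 0.707, 0.707, -0.006]
ft_force: [-0.9, 0.2, -1.6]
gripper_width: 0.0563
t 3.87 pos [0.4007 0.0493 0.0162] yaw 90.06 zax [-0.017  0.    -1.   ] F [-0.9  0.2 -1.6] w 0.0563
shift [-0.001  0.028  0.003] turn 0.001 rows>= 0.3
```

View pics/t2c.png

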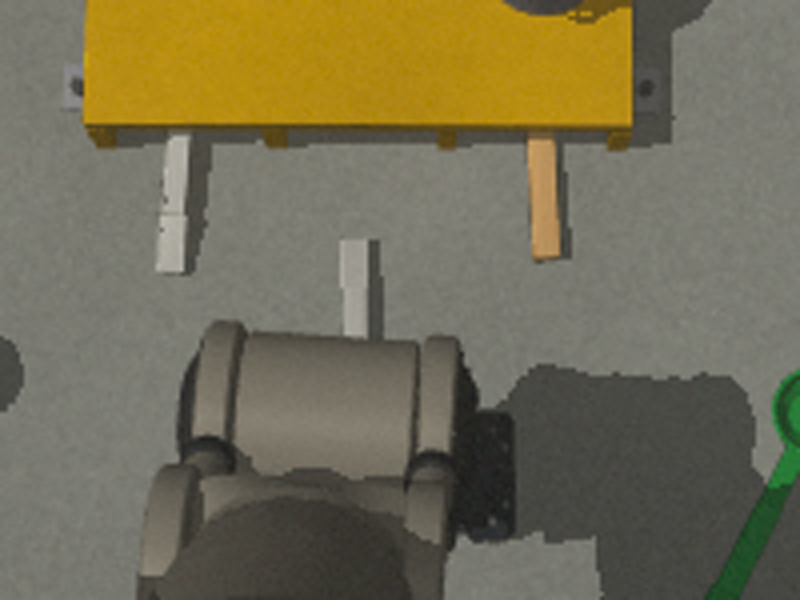

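The spoon is out of the bay, with its handle end at top (290,170). The neighbouring handles haven't moved. I'll release it and let it rest.

```bash
python3 -m crank '[100,0,0,0,0, 100,0,0,0,0, 100,0,0,0,0, 100,0,0,0,0, 100,0,0,0,0]'
python3 -m crank '[100,0,0,-0.1,0, 100,0,0,-0.2,0, 100,0,0,-0.25,0, 100,0,0,-0.25,0, 100,0,0,-0.25,0]'
python3 - <<'E'
from h import *
go(.459,.049,.12,-90)
R,t=wpose(); np.savez("w2.npz",R=R,t=t)
im=ctrl.capture("wrist")[:,:,::-1]; cv2.imwrite("pics/w2.png",im)
E
```

```text
time_s: 4.33
tool_pos: [0.404, 0.0491, 0.0165]
tool_rot: [-0.005, 0.707, 0.707, -0.005]
ft_force: [-0.1, 0.2, 0.5]
gripper_width: 0.0852
time_s: 4.75
tool_pos: [0.4061, 0.0491, 0.1173]
tool_rot: [-0.004, 0.707, 0.707, -0.004]
ft_force: [-0.4, -1.2, -0.2]
gripper_width: 0.0918
t 4.75 pos [0.4061 0.0491 0.1173] yaw 90.06 zax [-0.01 -0.   -1.  ] F [-0.4 -1.2 -0.2] w 0.0918
shift [-0.     0.132 -0.008] turn 2.001 rows>= 1.3
```

View pics/w2.png

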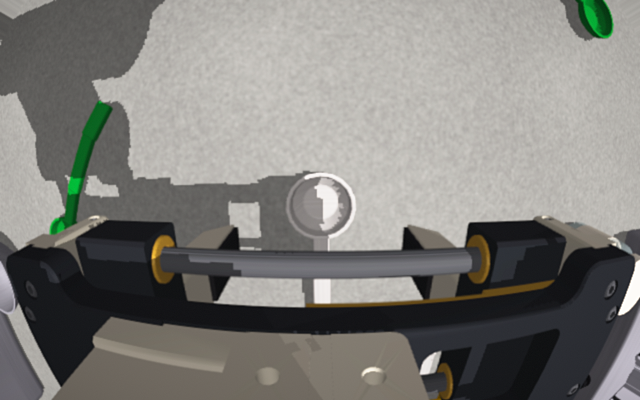

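The spoon lies loose on the worktop, with its bowl rim at about (321,206), spanning 287–355 by 172–239, and its stem straight down at (321,270).

```bash
python3 - <<'E'
from h import *
np.set_printoptions(precision=4,suppress=True)
w=np.load("w2.npz"); P=(w["R"],w["t"])
for u,v in((287,206),(355,206),(321,172),(321,239)): print(at("wrist",u,v,.022,P))
for u,v in((321,244),(322,295)): print(at("wrist",u,v,.023,P))
print("end(top pic)",at("top",289.75,170,.009))
E
python3 -m crank '[100,0,0.05,0,0.08, 100,0,0.1,0,0.16, 100,0,0.12,0,0.24, 100,0,0.12,0,0.32, 100,0,0.12,0,0.4]'
python3 -m crank '[100,0,0,0,0.08, 100,0,0,0,0.16, 100,0,0,0,0.24, 100,0,0,0,0.32, 100,0,0,0,0.4]'
python3 -m crank '[100,0,0,0,0.08, 100,0,0,0,0.16, 100,0,0,0,0.24, 100,0,0,0,0.32, 100,0,0,0,0.4]'
python3 -c "from h import *;go(.46,.049,.1,-90)"
```

```text
[0.4066 0.0209 0.022 ]
[0.4065 0.0765 0.022 ]
[0.3785 0.0487 0.022 ]
[0.4354 0.0487 0.022 ]
[0.4395 0.0487 0.023 ]
[0.49   0.0497 0.023 ]
end(top pic) [0.5634 0.0471 0.009 ]
time_s: 5.22
tool_pos: [0.4527, 0.0491, 0.1138]
tool_rot: [-0.004, 0.891, 0.453, -0.007]
ft_force: [0.2, -0.3, 0.3]
gripper_width: 0.092
time_s: 5.63
tool_pos: [0.4516, 0.0492, 0.112]
tool_rot: [-0.002, 0.988, 0.157, -0.01]
ft_force: [-0.2, 0.2, 0.7]
gripper_width: 0.0916
time_s: 6.05
tool_pos: [0.4506, 0.0492, 0.1103]
tool_rot: [0.002, 0.988, -0.154, -0.012]
ft_force: [0.1, -0.1, -0.4]
gripper_width: 0.0918
t 6.05 pos [0.4506 0.0492 0.1103] yaw -17.73 zax [-0.024  0.001 -1.   ] F [ 0.1 -0.1 -0.4] w 0.0918
shift [ 0.023 -0.007  0.025] turn 0.803 rows>= 0.3
```

```bash

python3 -m crank '[100,0.025,-0.008,0,0.08, 100,0.025,-0.008,0,0.16, 100,0.025,-0.008,0,0.24, 100,0.025,-0.008,0,0.32, 100,0.025,-0.008,0,0.4]'
python3 -m crank '[100,0,0,0,0.08, 100,0,0,0,0.16, 100,0,0,0,0.24, 100,0,0,0,0.32, 100,0,0,0,0.4]'
python3 -c "from h import *;go(.461,.049,.014,-90)"
```

```text
time_s: 6.47
tool_pos: [0.4601, 0.0492, 0.1082]
tool_rot: [0.006, 0.893, -0.45, -0.012]
ft_force: [-0.1, 0.2, 0.1]
gripper_width: 0.0922
time_s: 6.88
tool_pos: [0.459, 0.0493, 0.1064]
tool_rot: [0.011, 0.711, -0.703, -0.011]
ft_force: [0.3, -0.3, 0.6]
gripper_width: 0.0917
t 6.88 pos [0.459  0.0493 0.1064] yaw -89.34 zax [-0.031  0.001 -1.   ] F [ 0.3 -0.3  0.6] w 0.0917
shift [ 0.001 -0.012  0.231] turn 0.007 rows>= 2.2
```

```bash

python3 -m crank '[100,0,-0.012,0.1,0.006, 100,0,-0.012,0.18,0.006, 100,0,-0.012,0.228,0.006, 100,0,-0.012,0.228,0.006, 100,0,-0.012,0.228,0.006]'
python3 -m crank '[0,0,0,0,0, 0,0,0,0,0, 0,0,0,0,0, 0,0,0,0,0, 0,0,0,0,0]' 30
python3 -m crank '[0,0,0,0,0, 0,0,0,0,0, 0,0,0,0,0, 0,0,0,0,0, 0,0,0,0,0]' 30
python3 -c "from h import *;go(.461,.049,.014,-90)"
```

```text
time_s: 7.3
tool_pos: [0.4594, 0.0495, 0.013]
tool_rot: [0.012, 0.708, -0.706, -0.013]
ft_force: [0.1, 0.8, -0.1]
gripper_width: 0.092
time_s: 7.72
tool_pos: [0.4594, 0.0495, 0.013]
tool_rot: [0.012, 0.708, -0.706, -0.013]
ft_force: [-0.8, -0.5, 0.4]
gripper_width: 0.0633
time_s: 8.13
tool_pos: [0.4594, 0.0494, 0.0131]
tool_rot: [0.012, 0.708, -0.706, -0.013]
ft_force: [0.2, -0.1, -0.0]
gripper_width: 0.0297
t 8.13 pos [0.4594 0.0494 0.0131] yaw -89.89 zax [-0.036  0.001 -0.999] F [ 0.2 -0.1 -0. ] w 0.0297
shift [ 0.001 -0.004 -0.002] turn 0.001 rows>= 0.0
```

```bash

python3 -m crank '[0,0,0,0,0, 0,0,0,0,0, 0,0,0,0,0, 0,0,0,0,0, 0,0,0,0,0]' 40
python3 -m crank '[0,0,0,-0.05,0, 0,0,0,-0.1,0, 0,0,0,-0.13,0, 0,0,0,-0.13,0]'
python3 -c "from h import *;go(.461,.049,.065,-90)"
```

```text
time_s: 8.55
tool_pos: [0.4594, 0.0495, 0.0131]
tool_rot: [0.012, 0.708, -0.706, -0.013]
ft_force: [-0.4, 0.8, 0.8]
gripper_width: 0.0136
time_s: 8.88
tool_pos: [0.4628, 0.0494, 0.067]
tool_rot: [0.011, 0.708, -0.706, -0.011]
ft_force: [1.0, -0.3, -1.4]
gripper_width: 0.0134
t 8.88 pos [0.4628 0.0494 0.067 ] yaw -89.89 zax [-0.031  0.001 -1.   ] F [ 1.  -0.3 -1.4] w 0.0134
shift [0.001 0.004 0.005] turn 0.001 rows>= 0.1
```

```bash

for i in 1; do :; done
python3 -m crank '[0,0,0,0,-0.07, 0,0,0,0,-0.14, 0,0,0,0,-0.21, 0,0,0,0,-0.28, 0,0,0,0,-0.35]'
python3 -m crank '[0,0,0,0,-0.08, 0,0,0,0,-0.16, 0,0,0,0,-0.24, 0,0,0,0,-0.32, 0,0,0,0,-0.4]' >/dev/null
python3 -m crank '[0,0,0,0,-0.08, 0,0,0,0,-0.16, 0,0,0,0,-0.24, 0,0,0,0,-0.32, 0,0,0,0,-0.4]' >/dev/null
python3 - <<'E'
from h import *
go(.46,.049,.065,90)
im=ctrl.capture("scene")[:,:,::-1]; crop(im,230,120,240,180,3,"pics/s3.png")
E
```

```text
time_s: 9.3
tool_pos: [0.4621, 0.0494, 0.066]
tool_rot: [0.008, 0.874, -0.485, -0.015]
ft_force: [0.5, 0.5, -0.9]
gripper_width: 0.0134
t 10.13 pos [0.4608 0.0494 0.0639] yaw 13.59 zax [-0.036  0.001 -0.999] F [-0.   0.1 -1.4] w 0.0132
shift [-0.002  0.    -0.003] turn -0.849 rows>= 0.0
```

View pics/s3.png

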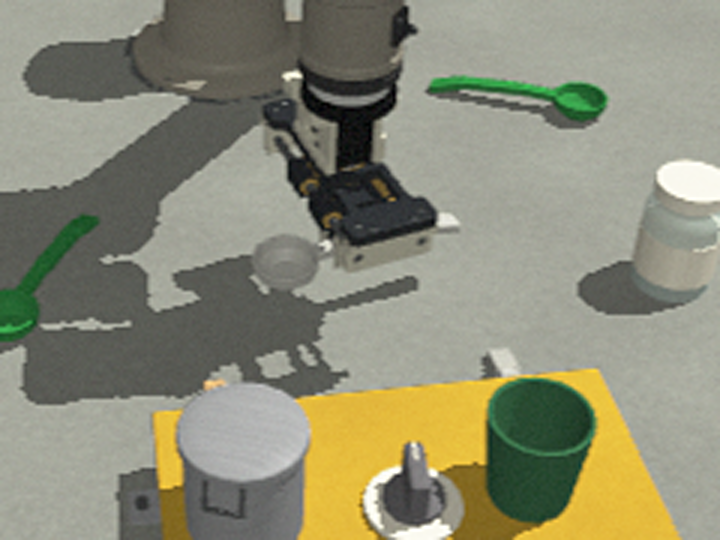

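The spoon is held level: bowl at crop (285,263), handle end at (450,222), halfway through the turn. I'll keep turning.

```bash

python3 -m crank '[0,0,0,0,-0.08, 0,0,0,0,-0.16, 0,0,0,0,-0.24, 0,0,0,0,-0.32, 0,0,0,0,-0.4]' >/dev/null
python3 -m crank '[0,0,0,0,-0.08, 0,0,0,0,-0.16, 0,0,0,0,-0.24, 0,0,0,0,-0.32, 0,0,0,0,-0.4]' >/dev/null
python3 -c "from h import *;go(.46,.049,.016,90)"
```

```text
t 11.02 pos [0.4597 0.0494 0.0622] yaw 85.03 zax [-0.039  0.001 -0.999] F [ 0.4  0.  -2.5] w 0.0132
shift [-0.001  0.005  0.115] turn -0.055 rows>= 1.1
```

```bash

python3 -m crank '[0,0,0.005,0.03,-0.055, 0,0,0.005,0.06,-0.055, 0,0,0.005,0.09,-0.055, 0,0,0.005,0.112,-0.055, 0,0,0.005,0.112,-0.055]'
python3 -m crank '[40,0,0,0,0, 40,0,0,0,0, 40,0,0,0,0, 40,0,0,0,0, 40,0,0,0,0]'
python3 -m crank '[60,0,0,0,0, 60,0,0,-0.03,0, 60,0,0,-0.12,0, 60,0,0,-0.2,0, 60,0,0,-0.2,0]'
python3 - <<'E'
from h import *
go(.405,.049,.013,90)
R,t=wpose(); np.savez("w3.npz",R=R,t=t)
im=ctrl.capture("wrist")[:,:,::-1]; cv2.imwrite("pics/w3.png",im)
im=ctrl.capture("top")[:,:,::-1]; cv2.imwrite("pics/t3.png",im); crop(im,200,110,200,150,4,"pics/t3c.png")
im=ctrl.capture("scene")[:,:,::-1]; cv2.imwrite("pics/s4f.png",im); crop(im,230,120,240,180,3,"pics/s4.png")
E
```

```text
time_s: 11.43
tool_pos: [0.4589, 0.0493, 0.0157]
tool_rot: [-0.015, 0.708, 0.706, -0.014]
ft_force: [-0.6, 1.0, 0.6]
gripper_width: 0.0135
time_s: 11.85
tool_pos: [0.4592, 0.0493, 0.0161]
tool_rot: [-0.015, 0.708, 0.706, -0.014]
ft_force: [0.3, -0.2, 0.1]
gripper_width: 0.0363
time_s: 12.27
tool_pos: [0.4659, 0.0491, 0.1012]
tool_rot: [-0.011, 0.708, 0.706, -0.011]
ft_force: [1.4, -0.2, -0.2]
gripper_width: 0.0548
t 12.27 pos [0.4659 0.0491 0.1012] yaw 89.85 zax [-0.031  0.001 -1.   ] F [ 1.4 -0.2 -0.2] w 0.0548
shift [-0.001 -0.145  0.225] turn -0.002 rows>= 2.6
```

View pics/w3.png

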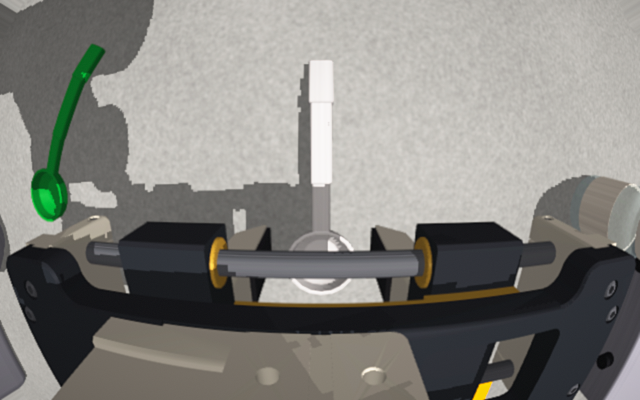

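View pics/t3c.png

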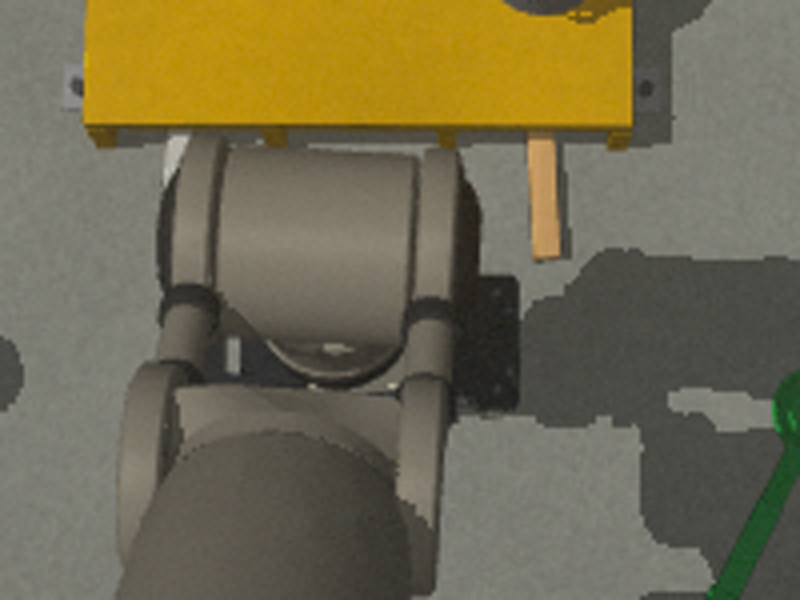

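View pics/s4.png

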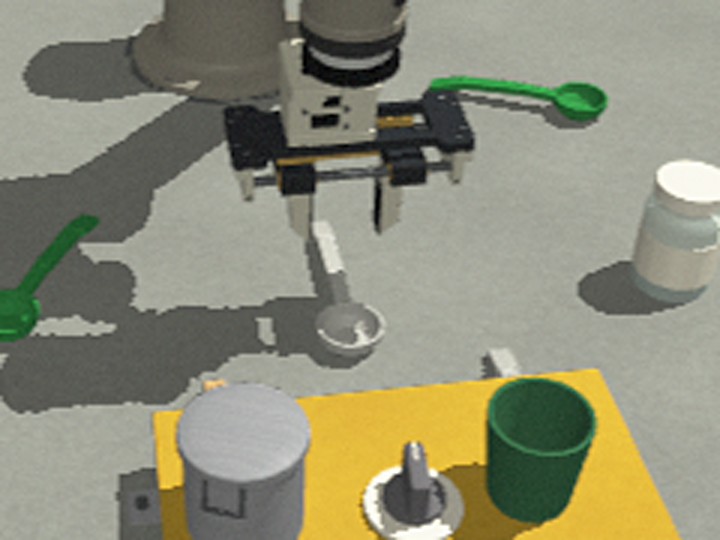

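The spoon lies flat with its bowl towards the shelf. In the wrist view the handle end is at (321,62) and the bowl centre near (322,262); in the scene crop the bowl is at (350,325).

```bash
python3 - <<'E'
from h import *
np.set_printoptions(precision=4,suppress=True)
w=np.load("w3.npz"); P=(w["R"],w["t"])
print("end",at("wrist",321,62,.009,P),"end side L/R",at("wrist",310,75,.012,P),at("wrist",332,75,.012,P))
print("step",at("wrist",321,102,.018,P))
print("bowl L/R",at("wrist",288,262,.022,P),at("wrist",356,262,.022,P),"far",at("wrist",322,293,.022,P), "near",at("wrist",322,232,.022,P))
print("scene bowl",at("scene",346.7,228.3,.022), tri(ray("wrist",322,262,P),ray("scene",346.7,228.3)))
E
```

```text
end [0.349  0.0492 0.009 ] end side L/R [0.3601 0.0408 0.012 ] [0.3601 0.0576 0.012 ]
step [0.3819 0.0491 0.018 ]
bowl L/R [0.507 0.022 0.022] [0.5073 0.0771 0.022 ] far [0.536  0.0495 0.022 ] near [0.4812 0.0496 0.022 ]
scene bowl [0.5121 0.0506 0.022 ] (array([0.5086, 0.0504, 0.0188]), [np.float64(0.0009104035737907248), np.float64(0.0009104035737907077)])
```

```bash

python3 -m crank '[60,0,-0.08,0.03,0, 60,0,-0.16,0.06,0, 60,0,-0.197,0.1,0, 60,0,-0.197,0.13,0, 60,0,-0.197,0.13,0]'
python3 -c "from h import *;go(.385,.0492,.0135,90)"
```

```text
time_s: 12.83
tool_pos: [0.3783, 0.0497, 0.045]
tool_rot: [-0.017, 0.708, 0.706, -0.016]
ft_force: [-0.0, 0.7, 0.4]
gripper_width: 0.055
t 12.83 pos [0.3783 0.0497 0.045 ] yaw 89.84 zax [-0.047  0.002 -0.999] F [-0.   0.7  0.4] w 0.055
shift [-0.001  0.02   0.078] turn -0.002 rows>= 0.8
```

```bash

python3 -m crank '[60,0,0.02,0.03,-0.002, 60,0,0.02,0.06,-0.002, 60,0,0.02,0.076,-0.002, 60,0,0.02,0.076,-0.002]'
python3 -m crank '[0,0,0,0,0, 0,0,0,0,0, 0,0,0,0,0, 0,0,0,0,0, 0,0,0,0,0]' 40
python3 -m crank '[0,0,0,0,0, 0,0,0,0,0, 0,0,0,0,0, 0,0,0,0,0]'
python3 -c "from h import *;go(.385,.0492,.0135,90)"
```

```text
time_s: 13.17
tool_pos: [0.3841, 0.0498, 0.0131]
tool_rot: [-0.018, 0.707, 0.707, -0.017]
ft_force: [-0.1, -0.6, -0.0]
gripper_width: 0.0554
time_s: 13.58
tool_pos: [0.3844, 0.0497, 0.0135]
tool_rot: [-0.018, 0.707, 0.707, -0.017]
ft_force: [-0.2, 0.4, 1.1]
gripper_width: 0.0266
time_s: 13.92
tool_pos: [0.3845, 0.0498, 0.0137]
tool_rot: [-0.018, 0.707, 0.707, -0.017]
ft_force: [-0.2, 1.1, 2.7]
gripper_width: 0.0181
t 13.92 pos [0.3845 0.0498 0.0137] yaw 90.01 zax [-0.049  0.002 -0.999] F [-0.2  1.1  2.7] w 0.0181
shift [-0.001  0.001  0.   ] turn 0.0 rows>= 0.0
```

```bash

python3 -m crank '[0,0,0,-0.005,0, 0,0,0,-0.005,0, 0,0,0,-0.005,0]'
python3 -c "from h import *;go(.5775,.0490,.0155,90)"
```

```text
time_s: 14.17
tool_pos: [0.3846, 0.0497, 0.0157]
tool_rot: [-0.018, 0.707, 0.707, -0.016]
ft_force: [0.4, -0.4, -0.2]
gripper_width: 0.0176
t 14.17 pos [0.3846 0.0497 0.0157] yaw 90.02 zax [-0.049  0.002 -0.999] F [ 0.4 -0.4 -0.2] w 0.0176
shift [-0.002  0.482 -0.023] turn 0.0 rows>= 4.6
```

First half of the slide, then a check before the bowl enters.

```bash

python3 -m crank '[0,0,0.05,-0.002,0, 0,0,0.1,-0.005,0, 0,0,0.15,-0.007,0, 0,-0.001,0.18,-0.009,0, 0,-0.001,0.18,-0.009,0]'
python3 - <<'E'
from h import *
go(.5775,.0490,.0155,90)
im=ctrl.capture("top")[:,:,::-1]; cv2.imwrite("pics/t5.png",im); crop(im,200,110,200,150,4,"pics/t5c.png")
im=ctrl.capture("scene")[:,:,::-1]; crop(im,230,120,240,180,3,"pics/s5.png")
E
```

```text
time_s: 14.58
tool_pos: [0.4594, 0.0491, 0.0158]
tool_rot: [-0.017, 0.707, 0.707, -0.015]
ft_force: [1.3, -0.5, -1.4]
gripper_width: 0.0179
t 14.58 pos [0.4594 0.0491 0.0158] yaw 90.01 zax [-0.045  0.002 -0.999] F [ 1.3 -0.5 -1.4] w 0.0179
shift [-0.     0.295 -0.013] turn 0.0 rows>= 2.8
```

View pics/t5c.png

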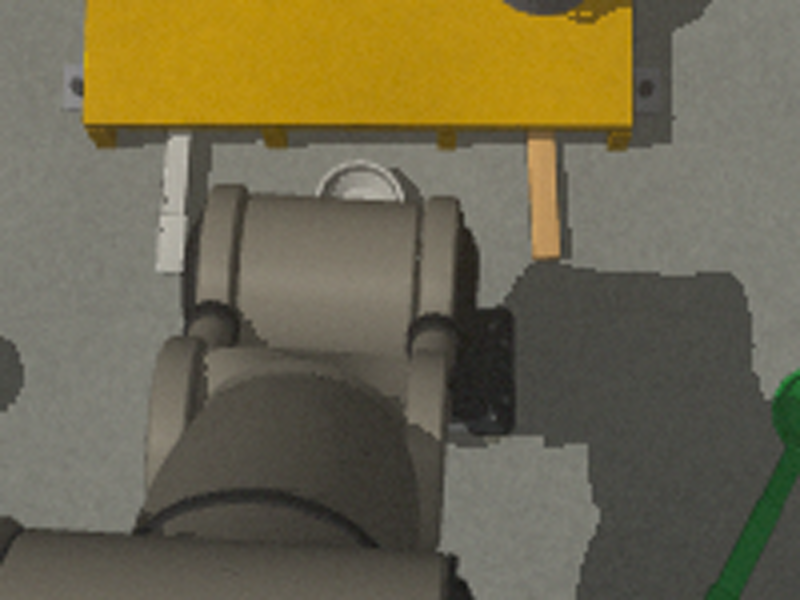

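View pics/s5.png

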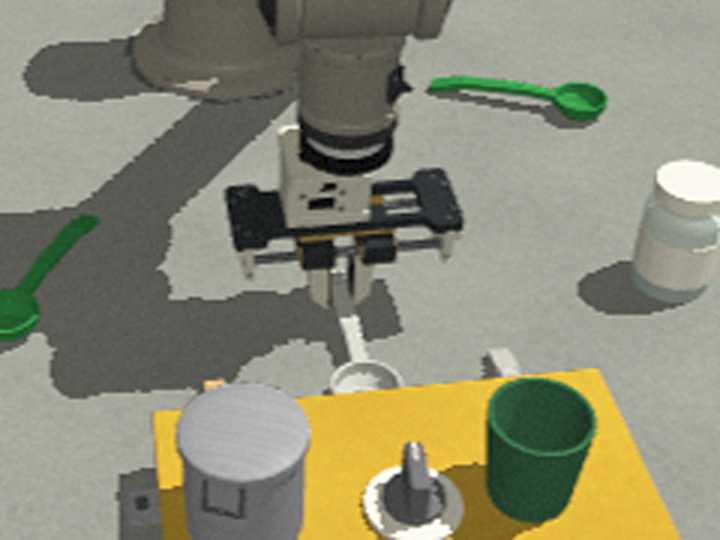

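The bowl (top crop (360,180)) is centred between the dividers at 275 and 447. Pushing on in.

```bash

python3 -m crank '[0,0,0.06,-0.003,0, 0,0,0.12,-0.006,0, 0,0,0.18,-0.008,0, 0,0,0.24,-0.011,0, 0,0,0.295,-0.013,0]'
python3 -c "from h import *;go(.5775,.0490,.0145,90)"
```

```text
time_s: 15.1
tool_pos: [0.5736, 0.0495, 0.0145]
tool_rot: [-0.019, 0.707, 0.707, -0.018]
ft_force: [-0.9, 0.5, 0.1]
gripper_width: 0.0179
t 15.1 pos [0.5736 0.0495 0.0145] yaw 90.02 zax [-0.052  0.002 -0.999] F [-0.9  0.5  0.1] w 0.0179
shift [-0.001  0.01  -0.001] turn 0.0 rows>= 0.1
```

```bash

python3 -m crank '[60,0,0,0,0, 60,0,0,0,0, 60,0,0,0,0, 60,0,0,0,0, 60,0,0,0,0]'
python3 -c "from h import *;go(.55,.0490,.12,90)"
```

```text
time_s: 15.52
tool_pos: [0.5724, 0.0496, 0.0145]
tool_rot: [-0.02, 0.707, 0.707, -0.018]
ft_force: [-0.8, 0.4, 0.8]
gripper_width: 0.0464
t 15.52 pos [0.5724 0.0496 0.0145] yaw 90.03 zax [-0.053  0.002 -0.999] F [-0.8  0.4  0.8] w 0.0464
shift [-0.001 -0.07  -0.26 ] turn 0.0 rows>= 2.6
```

```bash

python3 -m crank '[60,0,-0.01,-0.06,0, 60,0,-0.02,-0.14,0, 60,0,-0.05,-0.22,0, 60,0,-0.08,-0.28,0, 60,0,-0.12,-0.34,0]' >/dev/null
python3 -m crank '[60,0,-0.1,-0.08,0, 60,0,-0.2,-0.15,0, 60,0,-0.3,-0.2,0, 60,0,-0.35,-0.2,0, 60,0,-0.35,-0.2,0]' >/dev/null
python3 -m crank '[60,-0.1,-0.1,0,0, 60,-0.2,-0.1,0,0, 60,-0.3,-0.1,0,0, 60,-0.4,-0.1,0,0, 60,-0.4,-0.1,0,0]'
python3 - <<'E'
from h import *
go(.5775,.0490,.0155,90)
im=ctrl.capture("top")[:,:,::-1]; cv2.imwrite("pics/t6.png",im); crop(im,215,65,160,120,5,"pics/t6c.png")
im=ctrl.capture("scene")[:,:,::-1]; cv2.imwrite("pics/s6f.png",im);crop(im,230,120,240,180,3,"pics/s6.png")
E
```

```text
time_s: 16.77
tool_pos: [0.35, -0.1151, 0.2459]
tool_rot: [-0.017, 0.708, 0.706, -0.018]
ft_force: [0.2, -0.2, 0.1]
gripper_width: 0.055
t 16.77 pos [ 0.35   -0.1151  0.2459] yaw 89.82 zax [-0.05  -0.001 -0.999] F [ 0.2 -0.2  0.1] w 0.055
shift [0.412 0.596 0.547] turn -0.002 rows>= 8.7
```

View pics/t6c.png

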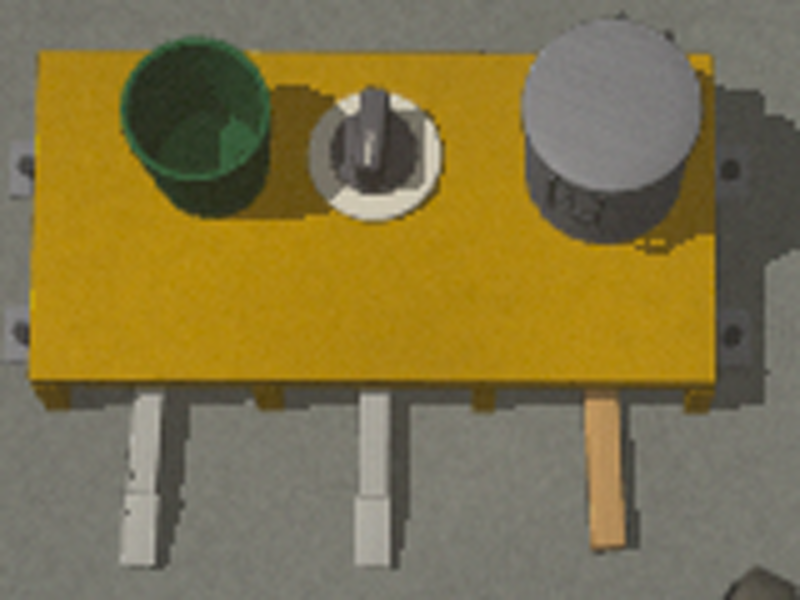

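View pics/s6.png

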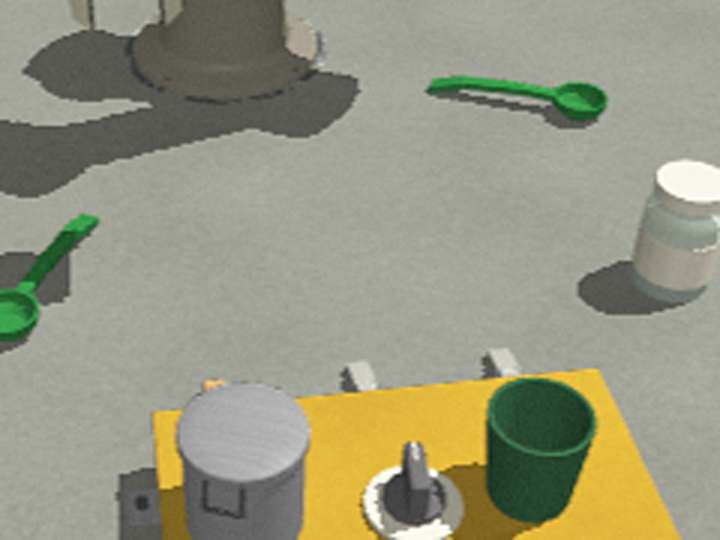

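The handle end is at top (289.6,178.2), level with the properly placed spoon's end at (243,178). I'll compute the last numbers and hand it in.

```bash
python3 - <<'E'
from h import *
e=at("top",289.6,178.2,.006); print("end",e.round(4),"ahead of edge",(.626-e[0]).round(4),"bowl behind edge",(e[0]+.161-.626).round(4),"mid shift",(e[0]+.095-(.579+.066)).round(4))
print(ctrl.sign_off())
E
```

```text
end [0.5427 0.0476 0.006 ] ahead of edge 0.0833 bowl behind edge 0.0777 mid shift -0.0073
the job is handed in; nothing more can be done
None
```

I turned the spoon in the middle bay round and handed the job in after about 17 s of the 64 s; no verdict was reported. I pulled it out by the bowl and let it rest on the bare worktop. Then I lifted it by the handle, turned it half round, laid it down again and slid it back in bowl first.

**Final position:** in the last top picture the handle's end sticks out about 83 mm. That puts the bowl's centre about 78 mm behind the roof's front edge, worked out from the spoon's length because the bowl is hidden under the roof. The spoon's middle is about 7 mm from where it started, and the handle lies straight and level with the other spoon's.

**Everything else:** the other spoon, brush, canister and cup show at the same pixels as at the start, and the jar and steel bowl were never approached.

**Checks that disagreed or are missing:**
- **Front edge:** one rough wrist-camera reading put it about 10 mm nearer the robot than the two fixed cameras did, at x = 0.616 m against 0.626 m. Either value leaves ample margin.
- **Tool tilt:** the tool tilted by up to about 0.05 rad as it moved. The spoon looked flat in the picture taken just before the final slide; once it was under the roof I could not measure its tilt directly.

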